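Put a rinsed beaker to dry in the lidded drying box

TASK

Lift the drying box's hinged lid all the way over until it rests open on its stop. Then take the metal beaker off the sloping drip rack, turn it upside down and set it over the upright drying peg in the box, so that its rim stands flat on the peg's round foot; set it down, do not let it drop. Leave the two dropper bottles and the jar standing where they are.

Things in the scene. Friction and masses are not known exactly. Their poses are not given: they have to be found in the camera images.
- box: Fixed white drying box, open-topped under its lid: 170 mm deep (its x), 230 mm wide (its y), walls 75 mm high and 6 mm thick, floor 6 mm thick. Origin at the centre of its underside on the bench; its x axis points from the front wall (handle side, towards the robot) to the hinge side. Its place and yaw vary.
- lid (a joint): Hinge of the box's lid, a 170 x 230 mm cover with a 50 mm deep skirt, 0.35 kg (closed, its top is 125 mm above the bench). 0 rad = closed, grows as it opens away from the robot; 1.85 rad (106 degrees) = resting on its stop. It falls shut by itself below about 1.15 rad and falls back onto the stop above about 1.35 rad.
- box_hinge (a point): Middle of the hinge line, at the top of the box's far wall, 75 mm above the bench; the line runs along the box's y axis. It does not move when the lid turns.
- lid_handle (a point): Middle of the lid's handle: a round steel bar 12 mm thick and 120 mm long, parallel to the hinge line, standing 44 mm out from the front of the lid on two arms at its ends. With the lid closed it is 105 mm above the bench, 214 mm in front of the hinge line and 30 mm above it; it moves with the lid.
- peg: Fixed drying peg inside the box (hidden while the lid is closed): a grey round foot 92 mm across and 8 mm high standing on the box floor, with an upright steel post 34 mm thick on it, tapering over its last 20 mm to 18 mm; post tip 78 mm above the origin. Origin at the centre of the foot's underside (6 mm above the bench); z axis up. Its place in the box varies.
- peg_seat (a point): Centre of the top face of the peg's foot, on the post's axis, 8 mm above the peg's origin (14 mm above the bench): the inverted beaker's rim stands at this height.
- rack: Fixed drip rack: grey plate 150 x 90 mm, 6 mm thick, with two dark rails (8 mm thick, 36 mm apart) that slope 35 degrees down towards its x axis and end in a low dark lip that holds the beaker's rim. Origin at the centre of the plate's underside; z up.
- beaker: Straight-sided round metal beaker, 60 mm across, 100 mm long, walls 3 mm, closed bottom 4 mm, 0.11 to 0.22 kg. Origin: centre of the outside of its bottom; z runs from the bottom to the open mouth (at z = 100 mm). It starts lying on the rack's rails, mouth downhill, z pointing 35 degrees below the horizontal along the rack's x axis.
- bottle_a: Bystander: amber dropper bottle with a black cone cap, 48 mm across, 130 mm tall, standing. Origin at the centre of its underside.
- bottle_b: Bystander: a second dropper bottle like bottle_a.
- jar: Bystander: closed glass jar with a white cap, 68 mm across, 75 mm tall, standing. Origin at the centre of its underside.
Things that resemble listed ones, but are neither listed nor needed, are in the scene too. What is shaped like the beaker but purple or red is not meant.

How it is judged:
On the way, in this order (a step that is already met when the one before it is completed fails the run):
1. the lid rests open on its stop (value of joint lid above 1.8 rad and velocity of joint lid below 0.1 rad/s), for 0.2 s.
2. the beaker is upside down over the peg (angle between beaker's own z axis and vertical above 2.8 rad and horizontal distance between beaker and peg_seat below 0.025 m), for 0.1 s.
At the end, for the whole second after the job is handed in: The lid is open on its stop (joint above 1.80 rad); the beaker is released and at rest, upside down over the peg: upright to within 7 degrees, its axis within 16 mm of the peg's, its rim on the peg's foot (within 6 mm); the bottles and the jar stand where they were (value of joint lid above 1.8 rad and angle between beaker's own z axis and vertical above 3.02 rad and horizontal distance between beaker and peg_seat below 0.016 m and z of beaker in the frame of peg_seat between 0.094 and 0.106 m and linear speed of beaker below 0.02 m/s); the robot touches nothing.
It fails at once if the beaker is let fall (more than about 25 mm) (contact force between each of the arm, the fingers and beaker below 0.01 N and linear speed of beaker above 0.7 m/s).
It fails at once if a bottle or the jar is pushed more than 30 mm or knocked over (distance of any of bottle_a, bottle_b, jar from where it was at the start of the episode above 0.03 m or angle between any of bottle_a, bottle_b, jar's own z axis and vertical above 0.5 rad).
It also fails if it takes over 72 s, if anything falls off the work surface, if the arm or the gripper's body presses on something with over 40 N, if the wrist force passes 120 N, or if a joint passes its speed limit or range.

ROBOT

A 7-joint arm with a two-finger parallel gripper is mounted at the origin on the work surface. World frame = base frame: x ahead of the robot, y to its left, z up, the work surface at z = 0. Lengths are in m, angles in rad, forces in N, time in s.
With the tool pointing down it reaches from about 0.425 to 0.875 m from the base axis. Payload 4.7 kg.
Tool frame: the origin (TCP) lies midway between the tips of the shut fingers; the grasp point (between the pads) lies 19 mm behind it; z points along the fingers, y is the line along which they close (so a half turn about z gives the same grasp; the last joint's range is limited). The gripper opens to 87 mm and grips with 3 to 60 N. Pads are 19 mm wide; open, the fingers measure 117 mm over their backs; the gripper's body (75 mm by 190 mm) begins 51 mm behind the grasp point.
Start: joints at [-1.147, 0.321, -0.07, 1.45, 0.023, 1.371, -0.057], TCP at [0.259, 0.596, 0.223] pointing down, gripper open.
Joint ranges: [-2.86, 2.86], [-0.3, 2.09], [-1.38, 1.24], [0.06, 2.45], [-1.56, 4.7], [0.09, 2.05], [-2.69, 2.69]. Speed limits (rad/s): [2.57, 2.57, 3.14, 3.14, 3.14, 3.14, 3.14].

INTERFACE

Orientations are given as a 3x3 rotation matrix whose columns are the frame's x, y, z axes.
In Python, from cell import env, optics, outline_of gives the robot as it stands.
- The arm moves only by the tool drive_tool, never from a script. Its argument "steps" is a list of rows, each an object with "dr": the turn, a rotation vector about the tool's x, y, z normalised to -1 to 1, where 1 is 0.15 rad, a list of three; "dp": the shift along the tool's x, y, z normalised to -1 to 1, where 1 is 3 cm, a list of three; "claw": the opening, from 0 (shut) to 1 (fully open). A call has 1 to 12 rows; each row shifts and turns the commanded pose from where the row before left it, along the tool's axes as they then stand; what a row does not reach is not made up. A row lasts 1/10 s, in which the tool goes at most 50 mm and 8.59 degrees, less where a joint would pass 70% of its speed; a pose out of reach is approached as far as the arm can. A call with a number of a shift or a turn outside -1 to 1 is refused whole. A call with a gripper value outside its range is refused whole. The fingers move at their own pace and stop on an object; "grip_force" is the grip in N (left out, the last holds). Time passes only in rows, so rows that do not move let the fingers close. It gives the time, the measured TCP pose, the force, the opening and the grip force at its end, in the units of the state.
- env.observe(): the state, without advancing time (a new reading comes with each control period).
- optics.get_image(name): name is "scene" or "top"; returns (picture, depth): 384x512x3 uint8, red, green, blue; 384x512 float32, m along the optical axis (not along the pixel's ray), 0 where there is no reading.
- optics.camera_model(name): a dict with "K" (3x3 intrinsics, pixels), "dist_coeffs" ([k1, k2, p1, p2, k3] as OpenCV has them; the pictures are not rectified), "extrinsics" (4x4, takes a point from camera to world coordinates). Camera axes: x right, y up, looking along -z (the intrinsics and any distortion apply to the point x, -y, -z); pixel columns grow to the right and rows downward; lengths in m; the calibration is good to about 2 mm. A picture is of the moment at which its call begins. camera_model takes no time and is no camera call.
- env.finish_job(): hands the job in; it is judged then, once.
Trained networks look in the newest picture that a camera, given by its name, has taken for a name from the list of things; names that differ only in an ending like _2 or _b are one class to them, and where a whole thing is asked for, a point or a joint stands for the part that bears it (a point fixed in the world has none). Each returns a list of dicts, best first, with "conf" (0 to 1); they miss things now and then, are a little off and sometimes report something else, mostly with a low value. They report only what shows in the picture. A call takes as long as a camera call. They do not tell look-alikes from the thing itself.
- outline_of(camera, label): "pixels" (384x512 bool, what is visible of it) and "uv" ([column, row] in pixels, amid what is visible of it).
The state is a dict: "t": time; "joint_positions": joint angles; "qvel": joint speeds; "joint_torque": joint torques, N m; "position": TCP position; "eef_rot": TCP orientation; "force": force on the tool from outside, world axes, zero at the start; "torque": the same for the moment, N m; "gripper_width": finger opening in m; "grasp_force": force on a finger pad.
Only numpy, scipy, OpenCV 4.12 (cv2) and the standard library are available. Lean on these libraries where they do the work, as an engineer would, in place of code of your own. Each camera call takes 0.05 s, during which the arm holds its last target. There are 200 camera calls.

## Working session

There is one attempt and no reset: what is moved stays moved. The work goes in short steps, Python scripts to look and compute and a tool call to move; the robot and the scene stay as the last step left them, time stands still between calls to the robot, and variables do not carry over. Pictures are saved under pics/ and viewed, at most 10 in all, crops included, and the job is handed in when it is done.

Besides the shell and the picture viewer there is one more tool, called after "Emit:" by a JSON object that holds its "api" and its "payload", one argument or row to a line. drive_tool: Moves the arm, as the interface text tells. Scaled input: -1 to 1 covers 3 cm each way for a shift and 0.15 rad each way for a turn. Its arguments: {"type":"object","properties":{"steps":{"type":"array","items":{"type":"object","properties":{"dr":{"type":"array","items":{"type":"number"}},"dp":{"type":"array","items":{"type":"number"}},"claw":{"type":"number"}}}},"grip_force":{"type":"number"}},"required":["steps"]}

```bash
ls; mkdir -p pics
cat > h.py <<'E'
import numpy as np, cv2
from cell import env, optics, outline_of
def world(name, uv, d):
    m=optics.camera_model(name); uv=np.asarray(uv,float).reshape(-1,1,2)
    n=cv2.undistortPoints(uv,np.array(m["K"]),np.array(m["dist_coeffs"])).reshape(-1,2)
    d=np.asarray(d,float).reshape(-1)
    p=np.c_[n[:,0]*d,-n[:,1]*d,-d,np.ones(len(d))]
    return (np.array(m["extrinsics"])@p.T).T[:,:3]
def cloud(name,depth,mask):
    r,c=np.nonzero(mask&(depth>0)); return world(name,np.c_[c,r],depth[r,c])
E
python3 - <<'E'
from h import *
for n in ("scene","top"):
    im,d=optics.get_image(n); cv2.imwrite(f"pics/{n}0.png",im[:,:,::-1]); np.save(f"{n}0.npy",d)
    m=optics.camera_model(n); print(n,np.round(m["extrinsics"],3).tolist(),np.round(m["K"],1).tolist())
    for l in ("beaker","lid","lid_handle","box","rack","bottle_a","jar"):
        for o in outline_of(n,l):
            P=cloud(n,d,o["pixels"]); 
            print(l,round(o["conf"],2),np.round(o["uv"]),o["pixels"].sum(),np.round(np.median(P,0),3) if len(P) else "", np.round(P.min(0),3),np.round(P.max(0),3))
E
```

```text
pics
scene [[-0.622, -0.652, 0.434, 0.921], [0.783, -0.519, 0.343, 0.237], [0.001, 0.553, 0.833, 0.902], [0.0, 0.0, 0.0, 1.0]] [[353.8, 0.0, 256.5], [0.0, 353.8, 194.8], [0.0, 0.0, 1.0]]
beaker 0.83 [269. 151.] 600 [ 0.309 -0.187  0.05 ] [ 0.231 -0.25  -0.005] [ 0.353 -0.141  0.063]
beaker 0.82 [233. 174.] 738 [ 0.488 -0.199  0.101] [ 0.4   -0.266 -0.   ] [ 0.513 -0.152  0.137]
beaker 0.6 [187. 136.] 577 [ 0.445 -0.436  0.048] [ 0.389 -0.546 -0.004] [ 0.484 -0.393  0.061]
lid 0.88 [323. 264.] 7614 [0.574 0.156 0.124] [ 0.363 -0.018 -0.004] [0.688 0.297 0.129]
lid_handle 0.73 [321. 266.] 7470 [0.574 0.156 0.124] [ 0.368  0.017 -0.004] [0.687 0.291 0.129]
box 0.73 [324. 267.] 8272 [0.585 0.16  0.123] [ 0.368  0.018 -0.005] [0.688 0.291 0.129]
rack 0.66 [160. 174.] 445 [ 0.607 -0.384  0.065] [ 0.543 -0.489 -0.004] [ 0.625 -0.369  0.132]
rack 0.55 [224. 188.] 840 [ 0.499 -0.222  0.005] [ 0.429 -0.307 -0.004] [ 0.536 -0.151  0.087]
bottle_a 0.92 [210. 253.] 484 [ 0.695 -0.085  0.069] [ 0.64  -0.154 -0.005] [ 0.712 -0.071  0.132]
bottle_a 0.75 [159. 174.] 440 [ 0.608 -0.384  0.066] [ 0.55 
[... 742 characters left out ...]
] [ 0.415  0.015 -0.005] [0.72  0.336 0.133]
box 0.9 [163. 173.] 7373 [0.55  0.145 0.125] [ 0.415  0.014 -0.005] [0.709 0.336 0.133]
box 0.6 [164. 170.] 7024 [0.554 0.147 0.125] [ 0.415  0.015 -0.005] [0.717 0.331 0.133]
box 0.6 [371. 158.] 316 [ 0.591 -0.388  0.072] [ 0.576 -0.417  0.009] [ 0.618 -0.374  0.133]
rack 0.63 [320. 211.] 755 [ 0.459 -0.258  0.006] [ 0.425 -0.308 -0.004] [ 0.531 -0.149  0.121]
bottle_a 0.91 [262. 126.] 303 [ 0.675 -0.096  0.073] [ 0.661 -0.118  0.009] [ 0.703 -0.075  0.134]
bottle_a 0.84 [368. 157.] 358 [ 0.592 -0.388  0.071] [ 0.576 -0.416 -0.004] [ 0.632 -0.374  0.133]
jar 0.71 [305. 125.] 579 [ 0.677 -0.219  0.074] [ 0.653 -0.265 -0.005] [ 0.713 -0.189  0.082]
```

Run:
```python
import cv2,numpy as np
a=cv2.imread("pics/scene0.png");b=cv2.imread("pics/top0.png")
cv2.imwrite("pics/s1.png",cv2.resize(a[90:360,90:450],None,fx=2.2,fy=2.2))
cv2.imwrite("pics/t1.png",cv2.resize(b[90:310,90:430],None,fx=2.3,fy=2.3))
```

```text
(no output)
```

View pics/s1.png

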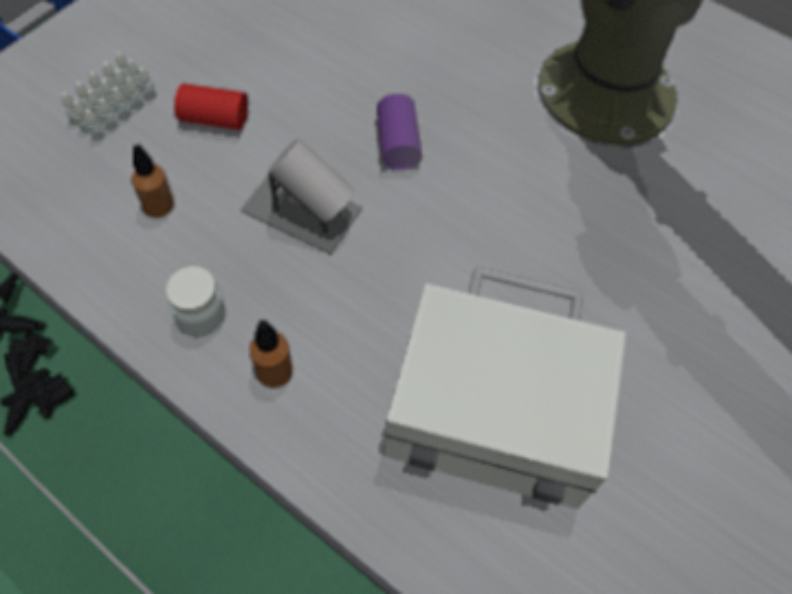

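View pics/t1.png

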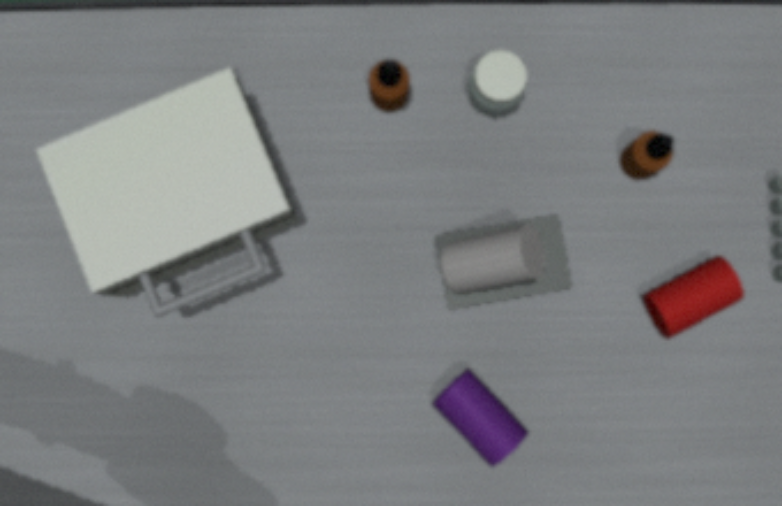

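Beaker-shaped things, as (scene px / top px):
- Grey one on the rack: (233,174) / (302,202).
- Purple one: (269,151) / (298,270).
- Red one: (187,136) / (395,218).

The grey one is meant, because it is metal and lies on the sloping rack. The enlarged crops confirm this. The box is at about (323,264) in scene, with its handle on the robot side.

Run:
```python
from h import *
S=env.observe(); print(np.round(S["position"],4),np.round(S["eef_rot"],3).tolist(),S["gripper_width"],S["t"])
for n in ("scene","top"):
    d=np.load(n+"0.npy"); im=cv2.imread(f"pics/{n}0.png")
    P=cloud(n,d,np.ones_like(d,bool))
    # lid
    L=P[(P[:,2]>.115)&(P[:,2]<.14)&(P[:,0]>.35)&(P[:,1]>0)&(P[:,1]<.32)]
    r=cv2.minAreaRect((L[:,:2]*1000).astype(np.float32)); print(n,"lid",r,np.median(L[:,2]))
    H=P[(P[:,2]>.085)&(P[:,2]<.118)&(P[:,0]>.36)&(P[:,0]<.55)&(P[:,1]>0)&(P[:,1]<.3)]
    print("handle",len(H),np.round(H.mean(0),3))
    # beaker
    o=[o for o in outline_of(n,"beaker")]
    o=[q for q in o if abs(q["uv"][0]-(233 if n=="scene" else 302))<15 and abs(q["uv"][1]-(174 if n=="scene" else 202))<15][0]
    B=cloud(n,d,cv2.erode(o["pixels"].astype(np.uint8),np.ones((3,3)))>0); B=B[B[:,2]>.045]
    np.save(n+"B.npy",B)
    from scipy.optimize import least_squares
    def res(p):
        a=np.array([np.cos(p[4])*np.cos(p[3]),np.cos(p[4])*np.sin(p[3]),-np.sin(p[4])])
        v=B-np.array([p[0],p[1],p[2]]); return np.linalg.norm(v-np.outer(v@a,a),axis=1)-.03
    for y0 in (1.57,-1.57):
        f=least_squares(lambda q: np.r_[res(q),1e-1*(q[0]-B[:,0].mean())],[B[:,0].mean(),B[:,1].mean(),B[:,2].mean()-.02,y0,.5],loss="soft_l1",f_scale=.003)
        p=f.x;a=np.array([np.cos(p[4])*np.cos(p[3]),np.cos(p[4])*np.sin(p[3]),-np.sin(p[4])])
        t=(B-p[:3])@a; print("beaker",np.round(p,3),f.cost, "ends",np.round(p[:3]+a*np.percentile(t,1),3),np.round(p[:3]+a*np.percentile(t,99),3),np.abs(res(p)).mean())
```

```text
[0.259  0.5962 0.2226] [[-0.917, 0.398, 0.0], [0.398, 0.917, 0.0], [-0.0, 0.0, -1.0]] 0.08705740989207932 0.8
scene lid ((564.4449462890625, 153.48739624023438), (172.46092224121094, 231.34190368652344), 22.559999465942383) 0.12387699262652552
handle 318 [0.452 0.107 0.108]
beaker [ 0.487 -0.282  0.134  1.726  0.611] 0.0007957419168444235 ends [ 0.482 -0.25   0.112] [ 0.47  -0.174  0.057] 0.0013445087378630945
beaker [ 0.487 -0.282  0.134 -1.415 -0.611] 0.0007957419168435554 ends [ 0.47  -0.174  0.057] [ 0.482 -0.25   0.112] 0.0013445087579249605
top lid ((540.4144287109375, 142.94532775878906), (218.88980102539062, 232.1007843017578), 22.563587188720703) 0.12516741604475157
handle 556 [0.461 0.111 0.107]
beaker [ 0.473 -0.199  0.077  1.736  0.604] 0.005264714992458137 ends [ 0.482 -0.25   0.113] [ 0.469 -0.174  0.06 ] 0.0033205667330470185
beaker [ 0.473 -0.199  0.077 -1.406 -0.604] 0.005264714994473762 ends [ 0.469 -0.174  0.06 ] [ 0.482 -0.25   0.113] 0.003320565302072484
```

```bash
cat >> h.py <<'E'
import json
from scipy.spatial.transform import Rotation as Ro
def plan(ways, claw, p=None, R=None, nd=2, smax=.029):
    """ways: list of (pos, R or None); prints rows from the present pose, rounding carried along"""
    S=env.observe(); p=np.array(S["position"] if p is None else p,float); R=np.array(S["eef_rot"] if R is None else R,float)
    rows=[]; 
    for q,T in ways:
        T=R if T is None else np.array(T); q=np.array(q,float); p0=p.copy(); R0=R.copy()
        w=Ro.from_matrix(R0.T@T).as_rotvec(); n=max(1,int(np.ceil(max(np.linalg.norm(q-p0)/smax,np.linalg.norm(w)/.145))))
        for k in range(1,n+1):
            pt=p0+(q-p0)*k/n; Rt=R0@Ro.from_rotvec(w*k/n).as_matrix()
            dp=np.round(R.T@(pt-p)/.03,nd)+0; dr=np.round(Ro.from_matrix(R.T@Rt).as_rotvec()/.15,nd)+0
            rows.append({"dp":dp.tolist(),"dr":dr.tolist(),"claw":claw})
            p=p+R@dp*.03; R=R@Ro.from_rotvec(dr*.15).as_matrix()
    for i in range(0,len(rows),12): print(json.dumps(rows[i:i+12],separators=(",",":")))
    print(len(rows),"end",np.round(p,4)); return p,R
yaw=np.radians(22.56); u=np.array([np.cos(yaw),np.sin(yaw),0]); v=np.array([-u[1],u[0],0]); hinge=np.array([.6425,.186,.075])
def Rb(tilt=0):
    # y along u, z down, x=v
    return np.c_[v,u,[0,0,-1.]]
E
python3 - <<'E'
from h import *
for n in ("scene","top"):
    P=cloud(n,np.load(n+"0.npy"),np.ones((384,512),bool)); P=P-hinge
    a,b=P@u,P@v; m=(a>-.235)&(a<-.19)&(abs(b)<.075)&(P[:,2]>.0)&(P[:,2]<.05)
    print(n,m.sum(),np.round([np.median(a[m]),np.median(b[m]),b[m].min(),b[m].max(),np.median(P[m,2])+.075,np.percentile(P[m,2],90)+.075],4))
    m2=(a>-.2)&(a<.03)&(abs(b)<.15)&(P[:,2]>.04)&(P[:,2]<.06); print(np.percentile(a[m2],[1,99]).round(3),np.percentile(b[m2],[.5,99.5]).round(3))
h=hinge-.214*u; print(h)
plan([([h[0],h[1],.17],Rb()),([h[0],h[1],.086],None)],.45)
E
```

```text
scene 278 [-0.2103 -0.0003 -0.0662  0.0639  0.1085  0.111 ]
[-0.168  0.   ] [-0.115  0.113]
top 321 [-0.2144  0.0025 -0.0664  0.0651  0.11    0.1133]
[-0.171 -0.004] [-0.115  0.113]
[0.44487565 0.10389875 0.075     ]
[{"dp":[-0.64,-0.66,0.09],"dr":[0.0,0.0,0.27],"claw":0.45},{"dp":[-0.67,-0.64,0.09],"dr":[0.0,0.0,0.27],"claw":0.45},{"dp":[-0.7,-0.61,0.1],"dr":[0.0,0.0,0.27],"claw":0.45},{"dp":[-0.72,-0.58,0.09],"dr":[0.0,0.0,0.27],"claw":0.45},{"dp":[-0.74,-0.55,0.09],"dr":[0.0,0.0,0.27],"claw":0.45},{"dp":[-0.76,-0.51,0.09],"dr":[0.0,0.0,0.27],"claw":0.45},{"dp":[-0.78,-0.49,0.1],"dr":[0.0,0.0,0.26],"claw":0.45},{"dp":[-0.81,-0.46,0.09],"dr":[0.0,0.0,0.27],"claw":0.45},{"dp":[-0.82,-0.42,0.09],"dr":[0.0,0.0,0.27],"claw":0.45},{"dp":[-0.83,-0.39,0.09],"dr":[0.0,0.0,0.27],"claw":0.45},{"dp":[-0.85,-0.36,0.09],"dr":[0.0,0.0,0.27],"claw":0.45},{"dp":[-0.87,-0.32,0.1],"dr":[0.0,0.0,0.27],"claw":0.45}]
[{"dp":[-0.88,-0.29,0.09],"dr":[0.0,0.0,0.27],"claw":0.45},{"dp":[-0.89,-0.25,0.09],"dr":[0.0,0.0,0.27],"claw":0.45},{"dp":[-0.89,-0.21,0.09],"dr":[0.0,0.0,0.27],"claw":0.45},{"dp":[-0.91,-0.18,0.1],"dr":[0.0,0.0,0.27],"claw":0.45},{"dp":[-0.91,-0.14,0.09],"dr":[0.0,0.0,0.27],"claw":0.45},{"dp":[-0.92,-0.11,0.09],"dr":[0.0,0.0,0.27],"claw":0.45},{"dp":[-0.92,-0.06,0.09],"dr":[0.0,0.0,0.27],"claw":0.45},{"dp":[0.0,0.0,0.93],"dr":[0.0,0.0,0.0],"claw":0.45},{"dp":[0.0,0.0,0.94],"dr":[0.0,0.0,0.0],"claw":0.45},{"dp":[0.0,0.0,0.93],"dr":[0.0,0.0,0.0],"claw":0.45}]
22 end [0.445  0.104  0.0861]
```

Emit:
{"api": "drive_tool", "payload": {
  "steps": [
    {"dp": [-0.64,-0.66,0.09],"dr": [0,0,0.27],"claw": 0.45},
    {"dp": [-0.67,-0.64,0.09],"dr": [0,0,0.27],"claw": 0.45},
    {"dp": [-0.7,-0.61,0.1],"dr": [0,0,0.27],"claw": 0.45},
    {"dp": [-0.72,-0.58,0.09],"dr": [0,0,0.27],"claw": 0.45},
    {"dp": [-0.74,-0.55,0.09],"dr": [0,0,0.27],"claw": 0.45},
    {"dp": [-0.76,-0.51,0.09],"dr": [0,0,0.27],"claw": 0.45},
    {"dp": [-0.78,-0.49,0.1],"dr": [0,0,0.26],"claw": 0.45},
    {"dp": [-0.81,-0.46,0.09],"dr": [0,0,0.27],"claw": 0.45},
    {"dp": [-0.82,-0.42,0.09],"dr": [0,0,0.27],"claw": 0.45},
    {"dp": [-0.83,-0.39,0.09],"dr": [0,0,0.27],"claw": 0.45},
    {"dp": [-0.85,-0.36,0.09],"dr": [0,0,0.27],"claw": 0.45},
    {"dp": [-0.87,-0.32,0.1],"dr": [0,0,0.27],"claw": 0.45}
  ]
}}

```text
t: 2.1
position: [0.3771, 0.2836, 0.1892]
eef_rot: [[-0.624, 0.781, 0.0], [0.781, 0.624, 0.0], [0.0, 0.001, -1.0]]
force: [1.5, -0.4, -0.2]
gripper_width: 0.0393
grasp_force: 0.0
```

Emit:
{"api": "drive_tool", "payload": {
  "steps": [
    {"dp": [-0.88,-0.29,0.09],"dr": [0,0,0.27],"claw": 0.45},
    {"dp": [-0.89,-0.25,0.09],"dr": [0,0,0.27],"claw": 0.45},
    {"dp": [-0.89,-0.21,0.09],"dr": [0,0,0.27],"claw": 0.45},
    {"dp": [-0.91,-0.18,0.1],"dr": [0,0,0.27],"claw": 0.45},
    {"dp": [-0.91,-0.14,0.09],"dr": [0,0,0.27],"claw": 0.45},
    {"dp": [-0.92,-0.11,0.09],"dr": [0,0,0.27],"claw": 0.45},
    {"dp": [-0.92,-0.06,0.09],"dr": [0,0,0.27],"claw": 0.45},
    {"dp": [0,0,0],"dr": [0,0,0],"claw": 0.45}
  ]
}}

```text
t: 2.9
position: [0.4462, 0.0988, 0.1698]
eef_rot: [[-0.375, 0.927, 0.0], [0.927, 0.375, -0.001], [-0.001, -0.0, -1.0]]
force: [-0.0, -0.2, 0.1]
gripper_width: 0.0391
grasp_force: 0.0
```

Emit:
{"api": "drive_tool", "payload": {
  "steps": [
    {"dp": [0.15,0,0.93],"dr": [0,0,0],"claw": 0.45},
    {"dp": [0,0,0.93],"dr": [0,0,0],"claw": 0.45},
    {"dp": [0,0,0.9],"dr": [0,0,0],"claw": 0.45},
    {"dp": [0,0,0],"dr": [0,0,0],"claw": 0.45},
    {"dp": [0,0,0],"dr": [0,0,0],"claw": 0.0},
    {"dp": [0,0,0],"dr": [0,0,0],"claw": 0.0},
    {"dp": [0,0,0],"dr": [0,0,0],"claw": 0.0},
    {"dp": [0,0,0],"dr": [0,0,0],"claw": 0.0}
  ],
  "grip_force": 20
}}

```text
t: 3.7
position: [0.444, 0.1084, 0.0884]
eef_rot: [[-0.383, 0.924, 0.002], [0.924, 0.383, 0.001], [0.0, 0.002, -1.0]]
force: [-0.6, 0.3, 0.1]
gripper_width: 0.0153
grasp_force: 1.5
```

Run:
```python
from h import *
S=env.observe(); p=np.array(S["position"]); print(p,S["gripper_width"],S["grasp_force"],S["force"])
g=p-[0,0,-.019]; c=p+[0,0,.019]; rel=c-hinge; x,z=rel@u,rel[2]; print(x,z)
a0=np.arctan2(.030,-.214); r=.2161
w=[]
off=p-(hinge+r*np.cos(a0)*u+[0,0,r*np.sin(a0)])   # TCP offset from bar centre, as gripped
off=off-[0,0,off[2]+.019]
off=v*(off@v)+[0,0,-.019]
for th in np.arange(.1,1.75,.11):
    a=a0-th; w.append((hinge+r*np.cos(a)*u+np.array([0,0,r*np.sin(a)])+off,None))
plan(w,0,smax=.03)
```

```text
[0.44403739 0.10843    0.08835317] 0.015273510650205135 1.5359317883849144 [-0.59306645  0.33771026  0.12910642]
-0.21303569249784507 0.03235317139392915
[{"dp":[0.0,0.1,-0.63],"dr":[0.0,0.0,0.0],"claw":0},{"dp":[0.0,0.24,-0.76],"dr":[0.0,0.0,0.0],"claw":0},{"dp":[0.0,0.31,-0.72],"dr":[0.0,0.0,0.0],"claw":0},{"dp":[0.0,0.39,-0.69],"dr":[0.0,0.0,0.0],"claw":0},{"dp":[0.0,0.46,-0.64],"dr":[0.0,0.0,0.0],"claw":0},{"dp":[0.0,0.54,-0.59],"dr":[0.0,0.0,0.0],"claw":0},{"dp":[0.0,0.59,-0.53],"dr":[0.0,0.0,0.0],"claw":0},{"dp":[0.0,0.65,-0.45],"dr":[0.0,0.0,0.0],"claw":0},{"dp":[0.0,0.69,-0.38],"dr":[0.0,0.0,0.0],"claw":0},{"dp":[0.0,0.73,-0.31],"dr":[0.0,0.0,0.0],"claw":0},{"dp":[0.01,0.76,-0.22],"dr":[0.0,0.0,0.0],"claw":0},{"dp":[0.0,0.78,-0.14],"dr":[0.0,0.0,0.0],"claw":0}]
[{"dp":[0.0,0.79,-0.05],"dr":[0.0,0.0,0.0],"claw":0},{"dp":[0.0,0.79,0.04],"dr":[0.0,0.0,0.0],"claw":0},{"dp":[0.0,0.78,0.12],"dr":[0.0,0.0,0.0],"claw":0}]
15 end [0.6819 0.2073 0.2674]
```

Emit:
{"api": "drive_tool", "payload": {
  "steps": [
    {"dp": [0,0,0],"dr": [0,0,0],"claw": 0},
    {"dp": [0,0,0],"dr": [0,0,0],"claw": 0},
    {"dp": [0,0.05,-0.32],"dr": [0,0,0],"claw": 0},
    {"dp": [0,0.05,-0.32],"dr": [0,0,0],"claw": 0},
    {"dp": [0,0.12,-0.38],"dr": [0,0,0],"claw": 0},
    {"dp": [0,0.12,-0.38],"dr": [0,0,0],"claw": 0},
    {"dp": [0,0.16,-0.36],"dr": [0,0,0],"claw": 0},
    {"dp": [0,0.16,-0.36],"dr": [0,0,0],"claw": 0}
  ],
  "grip_force": 20
}}

```text
t: 4.5
position: [0.4595, 0.1148, 0.1514]
eef_rot: [[-0.383, 0.924, -0.005], [0.924, 0.383, -0.002], [0.0, -0.006, -1.0]]
force: [-6.7, -2.9, 1.4]
gripper_width: 0.0115
grasp_force: 20.0
```

Emit:
{"api": "drive_tool", "payload": {
  "steps": [
    {"dp": [0,0.19,-0.35],"dr": [0,0,0],"claw": 0},
    {"dp": [0,0.2,-0.34],"dr": [0,0,0],"claw": 0},
    {"dp": [0,0.23,-0.32],"dr": [0,0,0],"claw": 0},
    {"dp": [0,0.23,-0.32],"dr": [0,0,0],"claw": 0},
    {"dp": [0,0.27,-0.3],"dr": [0,0,0],"claw": 0},
    {"dp": [0,0.27,-0.29],"dr": [0,0,0],"claw": 0},
    {"dp": [0,0.29,-0.27],"dr": [0,0,0],"claw": 0},
    {"dp": [0,0.3,-0.26],"dr": [0,0,0],"claw": 0},
    {"dp": [0,0.65,-0.45],"dr": [0,0,0],"claw": 0}
  ]
}}

```text
t: 5.4
position: [0.5318, 0.1445, 0.2415]
eef_rot: [[-0.382, 0.924, -0.005], [0.924, 0.382, -0.001], [0.002, -0.005, -1.0]]
force: [-9.5, -4.3, 12.9]
gripper_width: 0.0113
grasp_force: 20.0
```

Emit:
{"api": "drive_tool", "payload": {
  "steps": [
    {"dp": [0,0.69,-0.38],"dr": [0,0,0],"claw": 0},
    {"dp": [0,0.73,-0.31],"dr": [0,0,0],"claw": 0},
    {"dp": [0,0.76,-0.22],"dr": [0,0,0],"claw": 0},
    {"dp": [0,0.78,-0.14],"dr": [0,0,0],"claw": 0},
    {"dp": [0,0,0],"dr": [0,0,0],"claw": 0}
  ]
}}

```text
t: 5.9
position: [0.6209, 0.1811, 0.2725]
eef_rot: [[-0.383, 0.924, 0.008], [0.924, 0.383, 0.001], [-0.002, 0.008, -1.0]]
force: [-0.6, -1.3, 4.9]
gripper_width: 0.0113
grasp_force: 20.0
```

Emit:
{"api": "drive_tool", "payload": {
  "steps": [
    {"dp": [0,0.4,-0.02],"dr": [0,0,0],"claw": 0},
    {"dp": [0,0.4,-0.02],"dr": [0,0,0],"claw": 0},
    {"dp": [0,0.4,0.03],"dr": [0,0,0],"claw": 0},
    {"dp": [0,0.4,0.03],"dr": [0,0,0],"claw": 0},
    {"dp": [0,0.4,0.06],"dr": [0,0,0],"claw": 0},
    {"dp": [0,0.4,0.06],"dr": [0,0,0],"claw": 0},
    {"dp": [0,0.38,0.1],"dr": [0,0,0],"claw": 0},
    {"dp": [0,0.38,0.1],"dr": [0,0,0],"claw": 0},
    {"dp": [0,0,0],"dr": [0,0,0],"claw": 0}
  ]
}}

```text
t: 6.8
position: [0.7067, 0.2164, 0.26]
eef_rot: [[-0.383, 0.924, 0.005], [0.924, 0.383, -0.001], [-0.002, 0.004, -1.0]]
force: [1.7, -1.5, 0.2]
gripper_width: 0.0114
grasp_force: 20.0
```

Run:
```python
from h import *
S=env.observe(); c=np.array(S["position"])+[0,0,.019]-hinge; print(c@u,c[2],"theta",np.arctan2(.03,-.214)-np.arctan2(c[2],c@u),np.hypot(c@u,c[2]))
```

```text
0.07093009996667683 0.20395891569028346 theta 1.766200842578462 0.21594054360133236
```

Emit:
{"api": "drive_tool", "payload": {
  "steps": [
    {"dp": [0,0.1,0.04],"dr": [0,0,0],"claw": 0},
    {"dp": [0,0.1,0.04],"dr": [0,0,0],"claw": 0.45},
    {"dp": [0,0,0],"dr": [0,0,0],"claw": 0.45},
    {"dp": [0,0,0],"dr": [0,0,0],"claw": 0.45},
    {"dp": [0,0.3,-0.7],"dr": [0,0,0],"claw": 0.45},
    {"dp": [0,0,-0.9],"dr": [0,0,0],"claw": 0.45},
    {"dp": [0,0,-0.9],"dr": [0,0,0],"claw": 0.45}
  ]
}}

```text
t: 7.5
position: [0.7171, 0.2227, 0.3322]
eef_rot: [[-0.384, 0.923, -0.002], [0.923, 0.384, 0.0], [0.001, -0.002, -1.0]]
force: [0.7, 0.3, 0.3]
gripper_width: 0.0381
grasp_force: 0.0
```

Run:
```python
from h import *
for n in ("scene","top"):
    im,d=optics.get_image(n); np.save(n+"1.npy",d); cv2.imwrite(f"pics/{n}1.png",im[:,:,::-1])
    for o in outline_of(n,"peg")[:2]:
        P=cloud(n,d,o["pixels"]); print(n,"peg",o["conf"],o["uv"],np.round(np.median(P,0),3),np.round(P.max(0),3))
    P=cloud(n,d,np.ones((384,512),bool)); Q=P-hinge; a,b=Q@u,Q@v
    m=(a>-.162)&(a<-.008)&(abs(b)<.107)&(P[:,2]<.1); Q=P[m]
    t=Q[Q[:,2]>.07]; print("tip",len(t),np.round(t.mean(0),4))
    k=Q[(Q[:,2]>.02)]; print("post",len(k),np.round(k.mean(0),4))
    f=Q[(Q[:,2]>.010)&(Q[:,2]<.02)]; print("foot",len(f),np.round(np.median(f,0),4))
a=cv2.imread("pics/scene1.png");b=cv2.imread("pics/top1.png")
cv2.imwrite("pics/c1.png",np.hstack([cv2.resize(a[180:350,220:420],(400,340)),cv2.resize(b[90:260,70:270],(400,340))]))
```

```text
scene peg 0.5 [311.9, 274.6] [0.566 0.139 0.012] [0.71  0.178 0.407]
tip 0 [nan nan nan]
post 6 [0.5647 0.181  0.0439]
foot 159 [0.5673 0.1406 0.0126]
top peg 0.59 [163.4, 178.2] [0.543 0.16  0.015] [0.593 0.213 0.09 ]
tip 152 [0.5765 0.1763 0.0776]
post 429 [0.584  0.1962 0.0598]
foot 871 [0.5483 0.1603 0.0137]<stdin>:8: RuntimeWarning: Mean of empty slice.
  ret = um.true_divide(
```

View pics/c1.png

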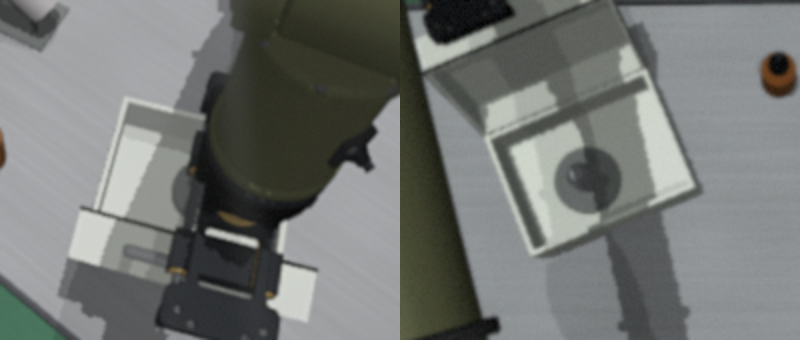

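```bash
cat >> h.py <<'E'
def Rt(hdeg,tilt):
    h=np.array([np.cos(np.radians(hdeg)),np.sin(np.radians(hdeg)),0]); t=np.radians(tilt)
    z=h*np.sin(t)-np.array([0,0,np.cos(t)]); y=np.array([h[1],-h[0],0]); return np.c_[np.cross(y,z),y,z]
E
python3 - <<'E'
from h import *
a=np.array([np.cos(.611)*np.cos(1.728),np.cos(.611)*np.sin(1.728),-np.sin(.611)])
for n in ("scene","top"):
    P=cloud(n,np.load(n+"0.npy"),np.ones((384,512),bool)); c=np.array([.487,-.282,.134]); 
    q=P-c; t=q@a; r=np.linalg.norm(q-np.outer(t,a),axis=1); m=(r<.034)&(r>.022)&(P[:,2]>.04)
    hist=np.histogram(t[m],np.arange(-.02,.15,.005)); print(n,hist[0].tolist())
    m2=(r<.022)&(t>-.02)&(t<.13); print(np.histogram(t[m2],np.arange(-.02,.15,.005))[0].tolist())
    # lateral/vertical offset of the axis
    s=np.cross(a,[0,0,1]); s/=np.linalg.norm(s); k=m&(t>.01)&(t<.07); print("lat range",np.percentile(q[k]@s,[1,99]).round(4))
S=env.observe(); print(np.round(S["joint_positions"],2))
E
```

```text
scene [0, 0, 0, 0, 0, 0, 0, 0, 0, 0, 0, 17, 38, 37, 35, 35, 33, 41, 35, 33, 36, 34, 38, 35, 36, 39, 34, 34, 33, 37, 34, 32, 2]
[0, 0, 0, 0, 0, 0, 0, 0, 0, 0, 0, 23, 0, 0, 0, 0, 0, 0, 0, 0, 0, 0, 0, 0, 0, 0, 0, 0, 0, 0, 0, 0, 0]
lat range [-0.0193  0.0311]
top [0, 0, 0, 0, 0, 0, 0, 0, 0, 0, 0, 49, 81, 35, 35, 42, 44, 31, 40, 37, 43, 36, 33, 39, 31, 37, 34, 36, 34, 35, 32, 33, 1]
[0, 0, 0, 0, 0, 0, 0, 0, 0, 0, 0, 75, 29, 0, 0, 0, 0, 0, 0, 0, 0, 0, 0, 0, 0, 0, 0, 0, 0, 0, 0, 0, 0]
lat range [-0.0295  0.0286]
[-0.55  0.55  0.39  0.95 -0.2   1.67  0.16]
```

Run:
```python
from h import *
a=np.array([np.cos(.611)*np.cos(1.728),np.cos(.611)*np.sin(1.728),-np.sin(.611)]); c=np.array([.487,-.282,.134])
g=c+a*(.0375+.024); R=Rt(99,25); tcp=g+.019*R[:,2]; pre=tcp-.10*R[:,2]; print(g,tcp,pre)
plan([([.6,.06,.31],None),([pre[0],pre[1],pre[2]+.03],R)],1)
```

```text
[ 0.47911374 -0.23224806  0.09871826] [ 0.47785761 -0.22431717  0.08149841] [ 0.48446882 -0.26605868  0.17212919]
[{"dp":[-0.5,-0.81,0.11],"dr":[0.0,0.0,0.0],"claw":1},{"dp":[-0.5,-0.82,0.1],"dr":[0.0,0.0,0.0],"claw":1},{"dp":[-0.5,-0.81,0.11],"dr":[0.0,0.0,0.0],"claw":1},{"dp":[-0.5,-0.82,0.1],"dr":[0.0,0.0,0.0],"claw":1},{"dp":[-0.5,-0.81,0.11],"dr":[0.0,0.0,0.0],"claw":1},{"dp":[-0.49,-0.82,0.1],"dr":[0.0,0.0,0.0],"claw":1},{"dp":[-0.5,-0.81,0.11],"dr":[0.0,0.0,0.0],"claw":1},{"dp":[-0.66,-0.59,0.28],"dr":[-0.03,0.22,0.12],"claw":1},{"dp":[-0.68,-0.59,0.25],"dr":[-0.02,0.22,0.12],"claw":1},{"dp":[-0.69,-0.57,0.22],"dr":[-0.03,0.23,0.12],"claw":1},{"dp":[-0.72,-0.56,0.2],"dr":[-0.02,0.22,0.12],"claw":1},{"dp":[-0.73,-0.55,0.18],"dr":[-0.03,0.22,0.12],"claw":1}]
[{"dp":[-0.74,-0.53,0.14],"dr":[-0.03,0.22,0.12],"claw":1},{"dp":[-0.76,-0.53,0.12],"dr":[-0.02,0.23,0.12],"claw":1},{"dp":[-0.77,-0.5,0.1],"dr":[-0.03,0.22,0.12],"claw":1},{"dp":[-0.79,-0.5,0.06],"dr":[-0.02,0.22,0.12],"claw":1},{"dp":[-0.79,-0.48,0.04],"dr":[-0.03,0.22,0.11],"claw":1},{"dp":[-0.81,-0.47,0.0],"dr":[-0.02,0.23,0.12],"claw":1},{"dp":[-0.81,-0.45,-0.02],"dr":[-0.03,0.22,0.12],"claw":1},{"dp":[-0.81,-0.44,-0.05],"dr":[-0.03,0.22,0.12],"claw":1}]
20 end [ 0.4845 -0.266   0.2023]
```

Emit:
{"api": "drive_tool", "payload": {
  "steps": [
    {"dp": [-0.5,-0.81,0.1],"dr": [0,0,0],"claw": 1},
    {"dp": [-0.5,-0.81,0.1],"dr": [0,0,0],"claw": 1},
    {"dp": [-0.5,-0.81,0.1],"dr": [0,0,0],"claw": 1},
    {"dp": [-0.5,-0.81,0.1],"dr": [0,0,0],"claw": 1},
    {"dp": [-0.5,-0.81,0.1],"dr": [0,0,0],"claw": 1},
    {"dp": [-0.5,-0.81,0.1],"dr": [0,0,0],"claw": 1},
    {"dp": [-0.5,-0.81,0.1],"dr": [0,0,0],"claw": 1},
    {"dp": [-0.66,-0.59,0.28],"dr": [-0.03,0.22,0.12],"claw": 1},
    {"dp": [-0.68,-0.59,0.25],"dr": [-0.02,0.22,0.12],"claw": 1},
    {"dp": [-0.69,-0.57,0.22],"dr": [-0.03,0.23,0.12],"claw": 1},
    {"dp": [-0.72,-0.56,0.2],"dr": [-0.02,0.22,0.12],"claw": 1},
    {"dp": [-0.73,-0.55,0.18],"dr": [-0.03,0.22,0.12],"claw": 1}
  ]
}}

```text
t: 8.9
position: [0.5549, -0.0659, 0.2677]
eef_rot: [[-0.295, 0.955, -0.041], [0.941, 0.297, 0.165], [0.169, 0.01, -0.986]]
force: [-0.2, -1.0, -0.7]
gripper_width: 0.0867
grasp_force: 0.0
```

Emit:
{"api": "drive_tool", "payload": {
  "steps": [
    {"dp": [-0.74,-0.53,0.14],"dr": [-0.03,0.22,0.12],"claw": 1},
    {"dp": [-0.76,-0.53,0.12],"dr": [-0.02,0.23,0.12],"claw": 1},
    {"dp": [-0.77,-0.5,0.1],"dr": [-0.03,0.22,0.12],"claw": 1},
    {"dp": [-0.79,-0.5,0.06],"dr": [-0.02,0.22,0.12],"claw": 1},
    {"dp": [-0.79,-0.48,0.04],"dr": [-0.03,0.22,0.11],"claw": 1},
    {"dp": [-0.81,-0.47,0],"dr": [-0.02,0.23,0.12],"claw": 1},
    {"dp": [-0.81,-0.45,-0.02],"dr": [-0.03,0.22,0.12],"claw": 1},
    {"dp": [-0.81,-0.44,-0.05],"dr": [-0.03,0.22,0.12],"claw": 1},
    {"dp": [0,0,0],"dr": [0,0,0],"claw": 1}
  ]
}}

```text
t: 9.8
position: [0.4812, -0.2703, 0.2001]
eef_rot: [[-0.131, 0.989, -0.069], [0.897, 0.147, 0.417], [0.423, -0.007, -0.906]]
force: [-0.9, -0.0, -0.0]
gripper_width: 0.0871
grasp_force: 0.0
```

Run:
```python
from h import *
R=Rt(99,25); tcp=np.array([.4779,-.2243,.0815]); pre=tcp-.08*R[:,2]
plan([(pre,R),(tcp,R)],1,smax=.02)
print(np.round(env.observe()["joint_positions"],2))
for n in ("scene","top"):
    im,d=optics.get_image(n); np.save(n+"2.npy",d); cv2.imwrite(f"pics/{n}2.png",im[:,:,::-1])
    P=cloud(n,d,np.ones((384,512),bool)); Q=P-hinge; a,b=Q@u,Q@v
    m=(a>-.162)&(a<-.008)&(abs(b)<.107)&(P[:,2]<.1); Q=P[m]
    t=Q[Q[:,2]>.07]; print("tip",len(t),np.round(t.mean(0),4), "box",np.round([(t.mean(0)-hinge)@u,(t.mean(0)-hinge)@v],3))
    # grey foot by colour
    r,c=np.nonzero((d>0)); W=world(n,np.c_[c,r],d[r,c]); Q=W-hinge; col=im[r,c].astype(int).max(1)
    mm=(Q@u>-.16)&(Q@u<-.01)&(abs(Q@v)<.105)&(W[:,2]>.009)&(W[:,2]<.019)
    print("foot",mm.sum(),np.round(np.median(W[mm],0),4),np.round(cv2.minEnclosingCircle((W[mm][:,:2]*1000).astype(np.float32)),1) if 0 else cv2.minEnclosingCircle((W[mm][:,:2]*1000).astype(np.float32)))
    o=outline_of(n,"peg"); print([(round(q["conf"],2),np.round(q["uv"])) for q in o[:3]])
    if o: 
        C=cloud(n,d,o[0]["pixels"]); C=C[C[:,2]<.02]; print(cv2.minEnclosingCircle((C[:,:2]*1000).astype(np.float32)))
a=cv2.imread("pics/scene2.png");b=cv2.imread("pics/top2.png")
cv2.imwrite("pics/c2.png",np.vstack([np.hstack([cv2.resize(a[180:350,220:420],(400,340)),cv2.resize(b[90:260,70:270],(400,340))]),np.hstack([cv2.resize(a[110:220,165:305],(400,250)),cv2.resize(b[150:260,230:370],(400,250))])]))
```

```text
[{"dp":[-0.09,0.05,0.52],"dr":[-0.01,0.0,-0.02],"claw":1},{"dp":[-0.1,0.04,0.52],"dr":[0.0,0.0,-0.03],"claw":1},{"dp":[-0.09,0.05,0.52],"dr":[-0.01,0.0,-0.02],"claw":1},{"dp":[0.0,0.0,0.53],"dr":[0.0,0.0,0.0],"claw":1},{"dp":[0.0,0.0,0.54],"dr":[0.0,0.0,0.0],"claw":1},{"dp":[0.0,0.0,0.53],"dr":[0.0,0.0,0.0],"claw":1},{"dp":[0.0,0.0,0.54],"dr":[0.0,0.0,0.0],"claw":1},{"dp":[0.0,0.0,0.53],"dr":[0.0,0.0,0.0],"claw":1}]
8 end [ 0.478  -0.2242  0.0815]
[ 0.14  0.43  0.69  1.52 -0.51  1.67  1.03]
tip 93 [0.5506 0.1703 0.0783] box [-0.091  0.021]
foot 696 [0.5582 0.1718 0.0129] ((558.5853271484375, 152.68585205078125), 99.63157653808594)
[(0.78, array([324., 276.]))]
((548.9893798828125, 167.61573791503906), 45.935081481933594)
tip 142 [0.5721 0.1763 0.0777] box [-0.069  0.018]
foot 1021 [0.5513 0.1593 0.0128] ((566.8428344726562, 152.32369995117188), 122.21441650390625)
[(0.65, array([164., 180.])), (0.51, array([144., 136.]))]
((548.6392822265625, 167.19290161132812), 49.527957916259766)
```

View pics/c2.png

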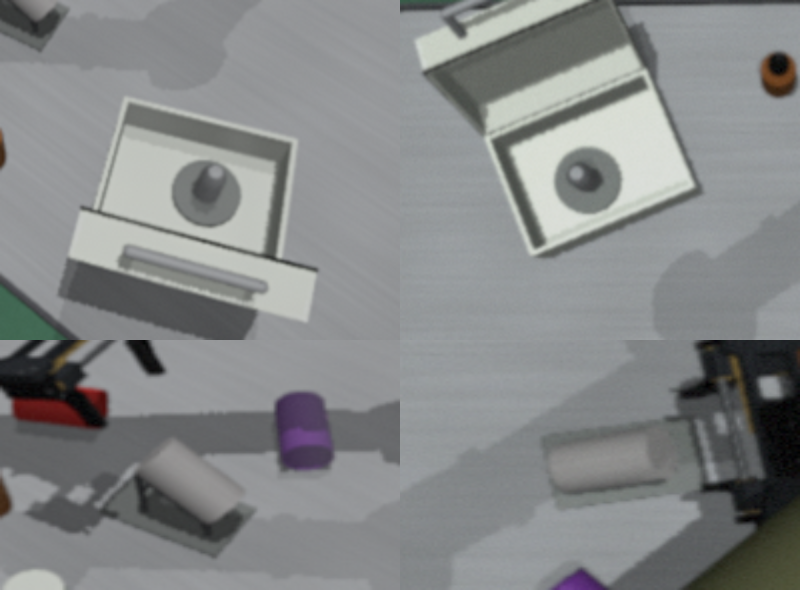

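Emit:
{"api": "drive_tool", "payload": {
  "steps": [
    {"dp": [-0.09,0.05,0.52],"dr": [-0.01,0,-0.02],"claw": 1},
    {"dp": [-0.1,0.04,0.52],"dr": [0,0,-0.03],"claw": 1},
    {"dp": [-0.09,0.05,0.52],"dr": [-0.01,0,-0.02],"claw": 1},
    {"dp": [0,0,0.53],"dr": [0,0,0],"claw": 1},
    {"dp": [0,0,0.54],"dr": [0,0,0],"claw": 1},
    {"dp": [0,0,0.53],"dr": [0,0,0],"claw": 1},
    {"dp": [0,0,0.54],"dr": [0,0,0],"claw": 1},
    {"dp": [0,0,0.53],"dr": [0,0,0],"claw": 1},
    {"dp": [0,0,0],"dr": [0,0,0],"claw": 1}
  ]
}}

```text
t: 10.9
position: [0.4814, -0.2181, 0.0827]
eef_rot: [[-0.151, 0.986, -0.067], [0.893, 0.165, 0.419], [0.425, 0.004, -0.905]]
force: [-0.9, 0.8, -0.8]
gripper_width: 0.087
grasp_force: 0.0
```

Emit:
{"api": "drive_tool", "payload": {
  "steps": [
    {"dp": [0,0,0],"dr": [0,0,0],"claw": 0.6},
    {"dp": [0,0,0],"dr": [0,0,0],"claw": 0.6},
    {"dp": [0,0,0],"dr": [0,0,0],"claw": 0.6},
    {"dp": [0,0,0],"dr": [0,0,0],"claw": 0.6},
    {"dp": [0,0,0],"dr": [0,0,0],"claw": 0.6}
  ],
  "grip_force": 30
}}

```text
t: 11.4
position: [0.4775, -0.2217, 0.0856]
eef_rot: [[-0.148, 0.986, -0.071], [0.893, 0.164, 0.418], [0.424, -0.001, -0.906]]
force: [-11.2, -1.1, 7.9]
gripper_width: 0.0601
grasp_force: 30.0
```

Emit:
{"api": "drive_tool", "payload": {
  "steps": [
    {"dp": [0.1,0,-0.22],"dr": [0,0,0],"claw": 0.6},
    {"dp": [0.2,0,-0.42],"dr": [0,0,0],"claw": 0.6},
    {"dp": [0.38,0,-0.82],"dr": [0,0,0],"claw": 0.6},
    {"dp": [0.38,0,-0.82],"dr": [0,0,0],"claw": 0.6},
    {"dp": [0.38,0,-0.82],"dr": [0,0,0],"claw": 0.6},
    {"dp": [0.38,0,-0.82],"dr": [0,0,0],"claw": 0.6},
    {"dp": [0,0,0],"dr": [0,0,0],"claw": 0.6}
  ]
}}

```text
t: 12.1
position: [0.4839, -0.2218, 0.2193]
eef_rot: [[-0.155, 0.986, -0.056], [0.895, 0.164, 0.414], [0.417, 0.015, -0.909]]
force: [-0.0, -0.6, -2.1]
gripper_width: 0.0603
grasp_force: 30.0
```

Run:
```python
from h import *
from scipy.optimize import least_squares
S=env.observe(); p=np.array(S["position"]); R=np.array(S["eef_rot"]); g=p-.019*R[:,2]; print(p,S["grasp_force"],S["force"],np.round(S["joint_positions"],2))
pts=[]
for n in ("scene","top"):
    im,d=optics.get_image(n); cv2.imwrite(f"pics/{n}3.png",im[:,:,::-1])
    for o in outline_of(n,"beaker"):
        B=cloud(n,d,cv2.erode(o["pixels"].astype(np.uint8),np.ones((3,3)))>0)
        if len(B)<30: continue
        print(n,round(o["conf"],2),np.round(o["uv"]),len(B),np.round(np.median(B,0),3))
        if np.linalg.norm(np.median(B,0)-g)<.1: pts.append(B[(B[:,2]>.1)&(np.linalg.norm(B-g,axis=1)<.11)])
B=np.vstack(pts); Q=(B-g)@R   # tool frame: axis in x-z plane
def ax(q): return np.array([np.sin(q[0])*np.cos(q[1]),np.sin(q[1]),np.cos(q[0])*np.cos(q[1])])
def res(q):
    a=ax(q); w=Q-[q[2],q[3],0]; return np.linalg.norm(w-np.outer(w@a,a),axis=1)-.03
for s in (-1,1):
    f=least_squares(res,[s*.52,0,0,0],loss="soft_l1",f_scale=.003); q=f.x; a=ax(q); t=(Q-[q[2],q[3],0])@a
    r=np.abs(res(q))<.005
    print(np.round(np.degrees(q[:2]),1),np.round(q[2:],4),f.cost,np.percentile(t[r],[1,5,95,99]).round(4),"world axis",np.round(R@a,3))
```

```text
[ 0.48386748 -0.22184725  0.2192804 ] 29.995691074000206 [-0.02487467 -0.60230165 -2.11343389] [ 0.05  0.34  0.68  1.58 -0.48  1.64  0.96]
scene 0.89 [269. 150.] 527 [ 0.31  -0.188  0.052]
scene 0.82 [229. 143.] 661 [ 0.494 -0.194  0.235]
scene 0.56 [183. 140.] 225 [ 0.461 -0.436  0.039]
top 0.83 [295. 266.] 502 [ 0.307 -0.185  0.056]
top 0.79 [304. 195.] 899 [ 0.476 -0.196  0.236]
[30.1 -0.4] [-0.0056  0.0003] 0.002704310344232426 [-0.0151 -0.0092  0.0735  0.0789] world axis [-0.133  0.806 -0.577]
[30.1 -0.4] [-0.0056  0.0003] 0.0027043103442386963 [-0.0151 -0.0092  0.0735  0.0789] world axis [-0.133  0.806 -0.577]
```

```bash
cat >> h.py <<'E'
at=np.array([np.sin(np.radians(30.1)),-.007,np.cos(np.radians(30.1))]); at/=np.linalg.norm(at); off=np.array([-.0056,.0003,0])
bot_t=off-.0215*at-np.array([0,0,.019])     # beaker bottom in TCP frame
def goal(hdeg,bottom):
    R=Rt(hdeg,-30.1); e=R@at; R=Ro.align_vectors([[0,0,-1.]],[e])[0].as_matrix()@R
    return np.array(bottom)-R@bot_t, R
E
python3 - <<'E'
from h import *
q,R=goal(160,[.549,.168,.225]); print(q,R.round(2).tolist())
plan([(q,R)],.6)
E
```

```text
[0.55334486 0.16624272 0.18425203] [[-0.81, 0.34, 0.47], [0.3, 0.94, -0.17], [-0.5, 0.01, -0.87]]
[{"dp":[0.77,0.32,0.44],"dr":[-0.02,-0.41,-0.52],"claw":0.6},{"dp":[0.76,0.38,0.39],"dr":[-0.03,-0.41,-0.52],"claw":0.6},{"dp":[0.76,0.43,0.34],"dr":[-0.02,-0.41,-0.52],"claw":0.6},{"dp":[0.73,0.5,0.3],"dr":[-0.02,-0.41,-0.52],"claw":0.6},{"dp":[0.72,0.55,0.26],"dr":[-0.03,-0.41,-0.52],"claw":0.6},{"dp":[0.69,0.6,0.22],"dr":[-0.02,-0.41,-0.52],"claw":0.6},{"dp":[0.64,0.65,0.18],"dr":[-0.03,-0.41,-0.52],"claw":0.6},{"dp":[0.61,0.71,0.14],"dr":[-0.02,-0.41,-0.52],"claw":0.6},{"dp":[0.56,0.74,0.11],"dr":[-0.02,-0.41,-0.52],"claw":0.6},{"dp":[0.5,0.79,0.08],"dr":[-0.03,-0.41,-0.52],"claw":0.6},{"dp":[0.44,0.83,0.05],"dr":[-0.02,-0.41,-0.53],"claw":0.6},{"dp":[0.38,0.85,0.03],"dr":[-0.03,-0.41,-0.52],"claw":0.6}]
[{"dp":[0.31,0.89,0.01],"dr":[-0.02,-0.41,-0.52],"claw":0.6},{"dp":[0.24,0.91,0.0],"dr":[-0.02,-0.41,-0.52],"claw":0.6}]
14 end [0.5535 0.1663 0.1844]
```

Emit:
{"api": "drive_tool", "payload": {
  "steps": [
    {"dp": [0.77,0.32,0.44],"dr": [-0.02,-0.41,-0.52],"claw": 0.6},
    {"dp": [0.76,0.38,0.39],"dr": [-0.03,-0.41,-0.52],"claw": 0.6},
    {"dp": [0.76,0.43,0.34],"dr": [-0.02,-0.41,-0.52],"claw": 0.6},
    {"dp": [0.73,0.5,0.3],"dr": [-0.02,-0.41,-0.52],"claw": 0.6},
    {"dp": [0.72,0.55,0.26],"dr": [-0.03,-0.41,-0.52],"claw": 0.6},
    {"dp": [0.69,0.6,0.22],"dr": [-0.02,-0.41,-0.52],"claw": 0.6},
    {"dp": [0.64,0.65,0.18],"dr": [-0.03,-0.41,-0.52],"claw": 0.6},
    {"dp": [0,0,0],"dr": [0,0,0],"claw": 0.6}
  ]
}}

```text
t: 13.1
position: [0.5158, -0.0203, 0.1979]
eef_rot: [[-0.642, 0.755, 0.133], [0.765, 0.641, 0.057], [-0.042, 0.138, -0.989]]
force: [-1.0, 0.5, -1.3]
gripper_width: 0.0603
grasp_force: 30.0
```

Run:
```python
from h import *
q,R=goal(160,[.549,.168,.225]); S=env.observe(); print(np.round(S["joint_positions"],2),S["position"],S["grasp_force"])
plan([(q,R)],.6)
```

```text
[-0.39 -0.07  0.41  1.94 -0.04  1.14  0.73] [ 0.51580432 -0.02030848  0.19785379] 29.995346506184433
[{"dp":[0.57,0.7,0.14],"dr":[-0.02,-0.41,-0.51],"claw":0.6},{"dp":[0.52,0.73,0.11],"dr":[-0.02,-0.42,-0.51],"claw":0.6},{"dp":[0.47,0.78,0.07],"dr":[-0.02,-0.41,-0.51],"claw":0.6},{"dp":[0.41,0.8,0.06],"dr":[-0.02,-0.41,-0.51],"claw":0.6},{"dp":[0.35,0.84,0.03],"dr":[-0.02,-0.42,-0.51],"claw":0.6},{"dp":[0.29,0.86,0.02],"dr":[-0.02,-0.41,-0.51],"claw":0.6},{"dp":[0.22,0.88,0.0],"dr":[-0.02,-0.41,-0.52],"claw":0.6}]
7 end [0.5533 0.1661 0.1842]
```

Run:
```python
from h import *
q,R=goal(145,[.549,.168,.225]); plan([(q,R)],.6)
```

```text
[{"dp":[0.57,0.69,0.14],"dr":[0.05,-0.44,-0.27],"claw":0.6},{"dp":[0.54,0.71,0.09],"dr":[0.05,-0.44,-0.27],"claw":0.6},{"dp":[0.52,0.74,0.06],"dr":[0.06,-0.44,-0.27],"claw":0.6},{"dp":[0.49,0.76,0.01],"dr":[0.05,-0.44,-0.27],"claw":0.6},{"dp":[0.47,0.77,-0.02],"dr":[0.05,-0.43,-0.27],"claw":0.6},{"dp":[0.42,0.79,-0.05],"dr":[0.05,-0.44,-0.28],"claw":0.6},{"dp":[0.39,0.82,-0.09],"dr":[0.05,-0.44,-0.27],"claw":0.6}]
7 end [0.5529 0.1652 0.1842]
```

Emit:
{"api": "drive_tool", "payload": {
  "steps": [
    {"dp": [0.57,0.69,0.14],"dr": [0.05,-0.44,-0.27],"claw": 0.6},
    {"dp": [0.54,0.71,0.09],"dr": [0.05,-0.44,-0.27],"claw": 0.6},
    {"dp": [0.52,0.74,0.06],"dr": [0.06,-0.44,-0.27],"claw": 0.6},
    {"dp": [0.49,0.76,0.01],"dr": [0.05,-0.44,-0.27],"claw": 0.6},
    {"dp": [0.47,0.77,-0.02],"dr": [0.05,-0.43,-0.27],"claw": 0.6},
    {"dp": [0.42,0.79,-0.05],"dr": [0.05,-0.44,-0.28],"claw": 0.6},
    {"dp": [0.39,0.82,-0.09],"dr": [0.05,-0.44,-0.27],"claw": 0.6},
    {"dp": [0,0,0],"dr": [0,0,0],"claw": 0.6},
    {"dp": [0,0,0],"dr": [0,0,0],"claw": 0.6}
  ]
}}

```text
t: 14.0
position: [0.5558, 0.1576, 0.1837]
eef_rot: [[-0.702, 0.582, 0.41], [0.505, 0.813, -0.29], [-0.502, 0.004, -0.865]]
force: [1.0, -0.5, -2.2]
gripper_width: 0.0604
grasp_force: 30.0
```

```bash
cat > m.py <<'E'
from h import *
from scipy.optimize import least_squares
import sys
S=env.observe(); p=np.array(S["position"]); R=np.array(S["eef_rot"]); print(np.round(S["joint_positions"],2),"axis",np.round(R@at,3),"bottom",np.round(p+R@bot_t,4),S["grasp_force"],S["force"])
b0=p+R@bot_t; ims=[]
for n in ("scene","top"):
    im,d=optics.get_image(n); ims.append(im)
    for o in outline_of(n,"beaker"):
        B=cloud(n,d,cv2.erode(o["pixels"].astype(np.uint8),np.ones((3,3)))>0)
        if len(B)<30 or np.linalg.norm(np.median(B,0)-b0)>.12: continue
        B=B[np.linalg.norm(B[:,:2]-b0[:2],axis=1)<.045]
        T=B[B[:,2]>B[:,2].max()-.012]; c,r=cv2.minEnclosingCircle((T[:,:2]*1000).astype(np.float32))
        print(n,round(o["conf"],2),len(B),"top face",len(T),np.round(np.median(T,0),4),"circle",np.round(c,1),round(r,1))
        W=B[B[:,2]<np.median(T[:,2])-.008]
        if len(W)>40:
            f=least_squares(lambda q:np.hypot(W[:,0]-q[0]-q[2]*(W[:,2]-b0[2]),W[:,1]-q[1]-q[3]*(W[:,2]-b0[2]))-.03,[b0[0],b0[1],0,0],loss="soft_l1",f_scale=.002)
            print("  side fit",len(W),np.round(f.x,4))
a=ims[0][:,:,::-1]; b=ims[1][:,:,::-1]
cv2.imwrite(sys.argv[1],np.hstack([cv2.resize(a[160:340,220:420],(400,360)),cv2.resize(b[80:260,70:270],(400,360))]))
E
python3 m.py pics/c4.png
```

```text
[-0.66  0.03  0.03  1.97  0.58  1.04  0.04] axis [-0.002 -0.003 -1.   ] bottom [0.5522 0.1606 0.2244] 29.995092453318648 [ 0.99232146 -0.54410415 -2.19998912]
scene 0.81 718 top face 445 [0.5569 0.1596 0.22  ] circle [554.9 159.1] 29.0
  side fit 273 [ 5.507e-01  1.622e-01 -1.060e-02 -3.000e-04]
top 0.57 280 top face 254 [0.5598 0.1513 0.2226] circle [554.5 154.7] 27.8
```

View pics/c4.png

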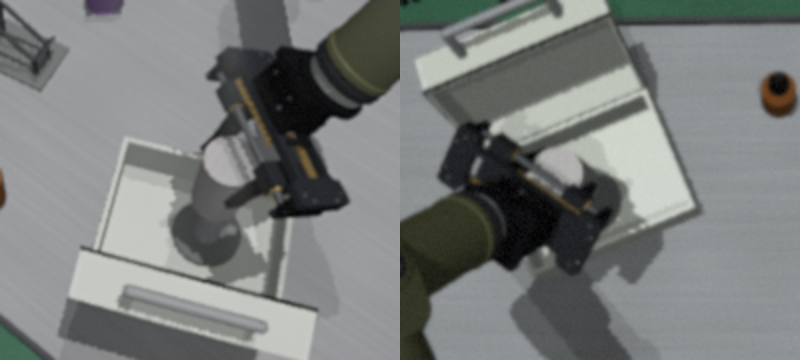

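Run:
```python
from h import *
S=env.observe(); p=np.array(S["position"]); 
c=np.array([-.0025,.007,0]); plan([(p+c,None),(p+c-[0,0,.06],None),(p+c-[0,0,.101],None)],.6,smax=.02)
print(np.round(np.array(S["eef_rot"]).T@[0,0,-1],3))
```

```text
[{"dp":[0.18,0.14,-0.1],"dr":[0.0,0.0,0.0],"claw":0.6},{"dp":[0.33,0.0,0.58],"dr":[0.0,0.0,0.0],"claw":0.6},{"dp":[0.34,-0.01,0.57],"dr":[0.0,0.0,0.0],"claw":0.6},{"dp":[0.33,0.0,0.58],"dr":[0.0,0.0,0.0],"claw":0.6},{"dp":[0.23,0.0,0.39],"dr":[0.0,0.0,0.0],"claw":0.6},{"dp":[0.23,-0.01,0.39],"dr":[0.0,0.0,0.0],"claw":0.6},{"dp":[0.23,0.0,0.4],"dr":[0.0,0.0,0.0],"claw":0.6}]
7 end [0.5549 0.1625 0.0846]
[ 0.503 -0.007  0.864]
```

Emit:
{"api": "drive_tool", "payload": {
  "steps": [
    {"dp": [0.18,0.14,-0.1],"dr": [0,0,0],"claw": 0.6},
    {"dp": [0,0,0],"dr": [0,0,0],"claw": 0.6},
    {"dp": [0,0,0],"dr": [0,0,0],"claw": 0.6}
  ]
}}

```text
t: 14.5
position: [0.5544, 0.1647, 0.1859]
eef_rot: [[-0.7, 0.582, 0.414], [0.506, 0.813, -0.288], [-0.504, 0.008, -0.864]]
force: [-0.3, 0.3, -2.0]
gripper_width: 0.0599
grasp_force: 30.0
```

```bash
python3 m.py pics/c5.png; python3 -c "
from h import *
S=env.observe();print(S['position'],S['t'],np.array(S['position'])+np.array(S['eef_rot'])@bot_t)"
```

```text
[-0.67  0.04  0.02  1.96  0.59  1.05  0.02] axis [ 0.003 -0.001 -1.   ] bottom [0.5506 0.1676 0.2266] 29.99539292010013 [-0.30476685  0.2935737  -1.95238788]
scene 0.59 828 top face 502 [0.5539 0.1674 0.2221] circle [551.6 166.7] 30.0
  side fit 326 [ 0.5495  0.1695 -0.0129  0.0015]
top 0.6 370 top face 1 [0.5294 0.1378 0.2705] circle [529.4 137.8] 0.0
  side fit 369 [ 0.5344  0.172  -0.3095  0.0855]
[0.55445611 0.1644309  0.18567819] 14.7 [0.5506389  0.16733984 0.22641306]
```

Emit:
{"api": "drive_tool", "payload": {
  "steps": [
    {"dp": [0.33,0,0.58],"dr": [0,0,0],"claw": 0.6},
    {"dp": [0.33,0,0.58],"dr": [0,0,0],"claw": 0.6},
    {"dp": [0.25,0,0.44],"dr": [0,0,0],"claw": 0.6},
    {"dp": [0.25,0,0.44],"dr": [0,0,0],"claw": 0.6},
    {"dp": [0.25,0,0.44],"dr": [0,0,0],"claw": 0.6},
    {"dp": [0.25,0,0.44],"dr": [0,0,0],"claw": 0.6},
    {"dp": [0,0,0],"dr": [0,0,0],"claw": 0.6},
    {"dp": [0,0,0],"dr": [0,0,0],"claw": 0.6}
  ]
}}

```text
t: 15.5
position: [0.5558, 0.1645, 0.0846]
eef_rot: [[-0.7, 0.582, 0.413], [0.506, 0.813, -0.289], [-0.504, 0.007, -0.864]]
force: [0.2, -0.2, -2.1]
gripper_width: 0.0602
grasp_force: 30.0
```

```bash
python3 m.py pics/c6.png
```

```text
[-0.67  0.16  0.03  2.06  0.67  0.87 -0.13] axis [ 0.002 -0.002 -1.   ] bottom [0.552  0.1674 0.1254] 29.995270278886892 [ 0.21970279 -0.23006419 -2.0628287 ]
scene 0.8 604 top face 400 [0.5556 0.1662 0.1207] circle [552.7 166.8] 30.3
  side fit 200 [0.552  0.1707 0.0088 0.039 ]
top 0.57 257 top face 229 [0.5589 0.1603 0.1234] circle [552.7 164.5] 27.9
```

Emit:
{"api": "drive_tool", "payload": {
  "steps": [
    {"dp": [0.05,0,0.09],"dr": [0,0,0],"claw": 0.6},
    {"dp": [0.05,0,0.09],"dr": [0,0,0],"claw": 0.6},
    {"dp": [0,0,0],"dr": [0,0,0],"claw": 0.6}
  ]
}}

```text
t: 16.0
position: [0.5556, 0.1643, 0.0782]
eef_rot: [[-0.7, 0.582, 0.413], [0.506, 0.813, -0.289], [-0.504, 0.007, -0.864]]
force: [0.1, 0.3, -2.9]
gripper_width: 0.0602
grasp_force: 30.0
```

Emit:
{"api": "drive_tool", "payload": {
  "steps": [
    {"dp": [0.03,0,0.05],"dr": [0,0,0],"claw": 0.6},
    {"dp": [0,0,0],"dr": [0,0,0],"claw": 0.6}
  ]
}}

```text
t: 16.2
position: [0.556, 0.1645, 0.0769]
eef_rot: [[-0.7, 0.582, 0.413], [0.506, 0.813, -0.288], [-0.504, 0.008, -0.864]]
force: [0.2, -0.9, -2.2]
gripper_width: 0.0601
grasp_force: 30.0
```

Emit:
{"api": "drive_tool", "payload": {
  "steps": [
    {"dp": [0.03,0,0.05],"dr": [0,0,0],"claw": 0.6},
    {"dp": [0,0,0],"dr": [0,0,0],"claw": 0.6}
  ]
}}

```text
t: 16.4
position: [0.5565, 0.1644, 0.0766]
eef_rot: [[-0.699, 0.583, 0.415], [0.506, 0.813, -0.289], [-0.505, 0.008, -0.863]]
force: [-2.8, 0.3, 6.0]
gripper_width: 0.0601
grasp_force: 30.0
```

Emit:
{"api": "drive_tool", "payload": {
  "steps": [
    {"dp": [0.03,0,0.05],"dr": [0,0,0],"claw": 0.6},
    {"dp": [0,0,0],"dr": [0,0,0],"claw": 0.6}
  ]
}}

```text
t: 16.6
position: [0.557, 0.1645, 0.0764]
eef_rot: [[-0.698, 0.583, 0.416], [0.506, 0.813, -0.29], [-0.507, 0.008, -0.862]]
force: [-6.1, 0.2, 14.0]
gripper_width: 0.06
grasp_force: 30.0
```

Emit:
{"api": "drive_tool", "payload": {
  "steps": [
    {"dp": [-0.03,0,-0.05],"dr": [0,0,0],"claw": 0.6},
    {"dp": [-0.01,0,-0.02],"dr": [0,0,0],"claw": 0.6},
    {"dp": [0,0,0],"dr": [0,0,0],"claw": 0.72},
    {"dp": [0,0,0],"dr": [0,0,0],"claw": 0.8},
    {"dp": [0,0,0],"dr": [0,0,0],"claw": 0.95},
    {"dp": [0,0,0],"dr": [0,0,0],"claw": 0.95},
    {"dp": [0,0,0],"dr": [0,0,0],"claw": 0.95}
  ]
}}

```text
t: 17.3
position: [0.5557, 0.1645, 0.0756]
eef_rot: [[-0.7, 0.582, 0.413], [0.506, 0.813, -0.288], [-0.504, 0.007, -0.864]]
force: [-0.6, -0.0, 0.2]
gripper_width: 0.0806
grasp_force: 0.0
```

Emit:
{"api": "drive_tool", "payload": {
  "steps": [
    {"dp": [0,0,-0.3],"dr": [0,0,0],"claw": 0.95},
    {"dp": [0,0,-0.4],"dr": [0,0,0],"claw": 0.95},
    {"dp": [0,0,-0.6],"dr": [0,0,0],"claw": 0.95},
    {"dp": [0,0,-0.8],"dr": [0,0,0],"claw": 0.95},
    {"dp": [0,0,-0.8],"dr": [0,0,0],"claw": 0.95},
    {"dp": [0,0,-0.8],"dr": [0,0,0],"claw": 0.95},
    {"dp": [0,0,0],"dr": [0,0,0],"claw": 0.95}
  ]
}}

```text
t: 18.0
position: [0.5104, 0.2, 0.1759]
eef_rot: [[-0.699, 0.579, 0.419], [0.506, 0.815, -0.282], [-0.505, 0.015, -0.863]]
force: [1.5, 0.8, 0.3]
gripper_width: 0.0825
grasp_force: 0.0
```

```bash
sed -i 's/^b0=.*/b0=np.array([.55,.168,.114]); ims=[]/' m.py; python3 m.py pics/c7.png
```

```text
[-0.73  0.01 -0.03  2.01  0.59  1.08 -0.09] axis [ 0.008  0.004 -1.   ] bottom [0.5064 0.2027 0.2167] 0.0 [1.47853808 0.75728637 0.2691862 ]
top 0.85 510 top face 386 [0.55   0.1663 0.1142] circle [550.3 166.2] 28.8
  side fit 116 [ 5.515e-01  1.679e-01  1.600e-03 -1.000e-04]
```

View pics/c7.png

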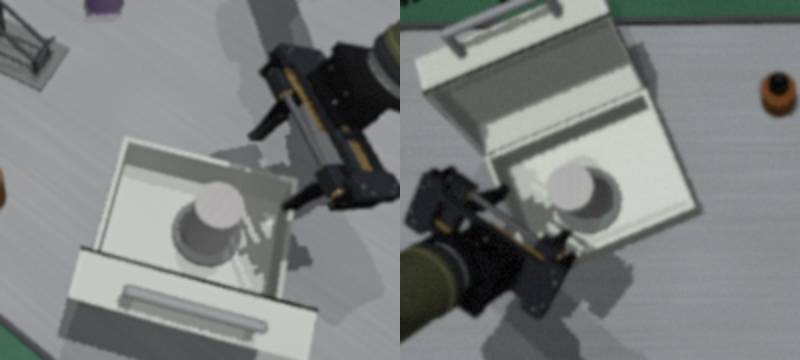

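The beaker stands upside down on the foot, with its top face at z 0.114 and its centre at (0.550, 0.167). The lid is on its stop, and the gripper is clear of everything.

```bash
python3 -c "
from cell import env
print(env.finish_job())"
```

```text
the job is handed in; nothing more can be done
None
```

I handed the job in: the lid rests open on its stop and the beaker stands upside down on the peg's foot, released, about 1 mm off the peg's axis. No verdict came back.

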